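# Eject the stuck bark core from the coring tube into a sample dish

### The arm

A 6-joint arm with a two-finger parallel gripper is mounted at the origin on the work surface. World frame = base frame: x ahead of the robot, y to its left, z up, the work surface at z = 0. Lengths are in m, angles in rad, forces in N, time in s.
With the tool pointing down it reaches from about 0.3 to 0.775 m from the base axis. Payload 14.6 kg.
Tool frame: the origin (TCP) lies midway between the tips of the shut fingers; the grasp point (between the pads) lies 19 mm behind it; z points along the fingers, y is the line along which they close (so a half turn about z gives the same grasp; the last joint's range is limited). The gripper opens to 94 mm and grips with 3 to 60 N. Pads are 16 mm wide; open, the fingers measure 119 mm over their backs; the gripper's body (75 mm by 177 mm) begins 78 mm behind the grasp point.
Start: joints at [1.06, 0.3, 1.521, -0, 1.321, -0.067], TCP at [0.236, 0.497, 0.205] pointing down, gripper open.
Joint ranges: [-3.03, 3.03], [-0.79, 2.21], [0.23, 2.52], [-1.04, 4.18], [0, 3.07], [-2.55, 2.55]. Speed limits (rad/s): [2.22, 2.22, 2.57, 3.14, 3.14, 3.14].

### API

Orientations are given as a rotation vector (axis times angle).
In Python, from plant import env, read_camera, models gives the robot as it stands.
- The arm moves only by the tool step_arm, never from a script. Its argument "increments" is a list that holds one entry, the list of rows, each a list of 5 numbers: the finger opening in m, from 0 to 0.094, then the shift along the tool's x, y, z in m, then the turn about the tool's z in rad. In form: [[[fingers, x, y, z, turn], ...]]. A call has exactly 10 rows; each row shifts and turns the commanded pose from where the row before left it, along the tool's axes as they then stand; what a row does not reach is not made up. A row lasts 1/10 s, in which the tool goes at most 50 mm and 8.59 degrees, less where a joint would pass 70% of its speed; a pose out of reach is approached as far as the arm can. A call is refused whole if a number of a shift passes 0.05 or a number of a turn 0.15, either way. A call with a gripper value outside its range is refused whole. The fingers move at their own pace and stop on an object; the grip force is fixed at half the most. Time passes only in rows, so rows that do not move let the fingers close, or fill a call up. It gives the time, the measured TCP pose, the force, the opening and the grip force at its end, in the units of the state.
- env.get_state(): the state, without advancing time (a new reading comes with each control period).
- read_camera(name): name is "scene" or "side" or "wrist"; returns a dict with "image" (384x512x3 uint8, red, green, blue), "range_z" (384x512 float32, m along the optical axis (not along the pixel's ray), 0 where there is no reading), "fx", "fy", "cx", "cy" (pixels), "eye" and "attitude" of the camera in the world. Camera axes: x right, y down, z forward; pixel columns grow to the right and rows downward; lengths in m; the calibration is good to about 2 mm. A picture is of the moment at which its call begins.
- env.sign_off(): hands the job in; it is judged then, once.
Trained networks look in a picture, given as the dict that the camera call returned (one of the last four; its "shot" number tells which), for a name from the list of things; names that differ only in an ending like _2 or _b are one class to them, and where a whole thing is asked for, a point or a joint stands for the part that bears it (a point fixed in the world has none). Each returns a list of dicts, best first, with "score" (0 to 1); they miss things now and then, are a little off and sometimes report something else, mostly with a low value. They report only what shows in the picture. A call takes as long as a camera call. They do not tell look-alikes from the thing itself.
- models.boxes_of(picture, label): "location" ([x, y, z] in m, in world coordinates, good to about 4 mm: the middle of the surface that is visible of it).
The state is a dict: "clock": time; "joint_positions": joint angles; "qd": joint speeds; "joint_torque": joint torques, N m; "tool_pos": TCP position; "ee_rot": TCP orientation; "ft_force": force on the tool from outside, world axes, zero at the start; "wrist_torque": the same for the moment, N m; "opening": finger opening in m; "grip_force": force on a finger pad.
Only numpy, scipy, OpenCV 4.12 (cv2) and the standard library are available. Lean on these libraries where they do the work, as an engineer would, in place of code of your own. Each camera call takes 0.05 s, during which the arm holds its last target. There are 200 camera calls.

### The job

A bark core is stuck in the coring tube clamped in its bench cradle. Stand the small empty glass dish on the bench under the tube's thin cutting end, take the push rod from the white tray and push the core out of that end from the collar side so that it drops into the dish, then draw the rod out and lay it back in the tray. Do not touch the core with the fingers, and leave everything else on the bench where it is.

Things in the scene. Friction and masses are not known exactly. Their poses are not given: they have to be found in the camera images.
- corer: Fixed bench cradle holding the coring tube. Origin on the bench, z up. The tube is level, along the cradle's own y, above x = 0, axis 60 mm up, from the collar at y = +45 mm to the cutting end at y = -55 mm. Grey base plate 110 mm (x), y = -25 to +41 mm, 12 mm high; two clamps 50 mm wide, 12 mm thick, at y = -14 and +30 mm, 89 mm high with thumbscrews. Bench beyond the plate is free.
- tube_mouth (a point): Centre of the opening at the tube's collar end (thick dark ring, 38 mm across, 8 mm long), 60 mm above the bench; the rod goes in here. Bore 24 mm; tube 30 mm outside.
- tube_exit (a point): Centre of the opening at the tube's thin cutting end (27 mm outside), 60 mm above the bench; the core comes out here. An 11 mm slot along the tube's top, from 18 mm to 92 mm from this end, shows the core.
- corer_spring (a joint): Sideways travel (m) of a leaf spring inside the bore, on the cradle's +x side, which grips the core: some 2 to 6 N pushes the core along. It never comes nearer than 9 mm to the bore's axis and has a sloped lead-in; not to be handled.
- plug: The stuck core: a cylinder of bark and sapwood 22 mm in diameter and 30 mm long, 12 g. Origin at its centre, axis along its own y. It starts inside the bore with its centre 30 to 75 mm from the cutting end.
- push_rod: Square aluminium handle 26 x 26 x 70 mm with a black plastic rod, 12 mm in diameter and 130 mm long, on one end; 150 g in all. Origin at the handle's centre, on the axis; its own x points to the tip: handle x = -35 to +35 mm, tip at +165 mm. It balances 13 mm from the origin towards the tip and lies in the tray flat on its handle, rod level, axis 13 mm above the tray's floor.
- rod_tip (a point): Centre of the flat end of the rod.
- dish: Small empty glass dish, open, round, 60 mm across and 20 mm high, wall and floor 2.5 mm, 50 g. Origin at the centre of its underside.
- tray: Shallow open white tray, fixed, 250 mm (its x) by 176 mm (its y), walls 16 mm high and 2 mm thick, floor 2 mm thick. Origin at the centre of its underside. The rod and the forceps lie in it side by side along its x, about 76 mm apart (either may be on the +y side), the rod's handle towards the tray's -x end.
- forceps: Bystander: steel forceps 140 mm long, about 14 mm wide and 6 mm high, lying in the tray. Origin on the underside 25 mm from the closed end; its x points to the tips.
- bark_dish: Bystander: wider glass dish 88 mm across and 14 mm high with bark pieces and a tuft of pine needles, about 75 mm high in all. Origin at the centre of the underside.
- bottle: Bystander: glass jar 58 mm across, 85 mm high, with a blue cap. Origin at the centre of the underside.
- tube_rack: Bystander: clear rack with capped sample tubes, 56 mm (x) by 150 mm (y), 74 mm high. Origin at the centre of the underside.
- tip_box: Bystander: pipette tip box 87 mm (x) by 127 mm (y), 90 mm high. Origin at the centre of the underside.
- pipette: Bystander: eight-channel pipette lying along its y axis, 104 mm wide, 275 mm long, 30 mm high. Origin on the bench near its middle.
- spatula: Bystander: flat steel spatula lying along its y axis, 180 mm long, 10 mm wide, 3 mm high. Origin on its underside near the middle.
- vial: Bystander: small amber glass vial 24 mm across, 34 mm high, black cap. Origin at the centre of the underside.
Things that resemble listed ones, but are neither listed nor needed, are in the scene too. There is more than one size of the push_rod; the job needs the smaller.

How it is judged:
On the way, in this order (a step that is already met when the one before it is completed fails the run):
1. The dish stands upright on the bench under the tube's cutting end (its centre within 45 mm of the opening's centre, seen from above), let go, with the core still in the tube (horizontal distance between dish and tube_exit below 0.045 m and height (world z) of dish below 0.004 m and angle between dish's own z axis and vertical below 0.1 rad and linear speed of dish below 0.02 m/s and contact force between the fingers and dish below 0.05 N and height (world z) of plug above 0.05 m), for 0.2 s.
2. The core has dropped into the dish while the rod's tip, come in from the collar end, is still in the bore (horizontal distance between plug and dish below 0.024 m and z of plug in the frame of dish below 0.022 m and y of rod_tip in the frame of corer between -0.11 and 0.04 m and y of push_rod in the frame of corer above 0.045 m and x of rod_tip in the frame of corer between -0.012 and 0.012 m and z of rod_tip in the frame of corer between 0.045 and 0.075 m), for 0.05 s.
At the end, for the whole second after the job is handed in: The core lies at rest in the dish (its centre within 24 mm of the dish's axis and less than 22 mm above its underside); the dish stands upright on the bench; the whole push rod lies at rest inside the tray, handle on the tray's floor (axis below 22 mm) and tip below 24 mm (horizontal distance between plug and dish below 0.024 m and z of plug in the frame of dish below 0.022 m and linear speed of each of plug, dish, push_rod below 0.02 m/s and height (world z) of dish below 0.004 m and angle between dish's own z axis and vertical below 0.1 rad and x of push_rod in the frame of tray between -0.12 and 0.12 m and y of push_rod in the frame of tray between -0.08 and 0.08 m and x of rod_tip in the frame of tray between -0.125 and 0.125 m and y of rod_tip in the frame of tray between -0.085 and 0.085 m and height (world z) of push_rod below 0.022 m and height (world z) of rod_tip below 0.024 m); the robot touches nothing.
It fails at once if The fingers touch the core (contact force between the fingers and plug above 0.2 N).
It fails at once if The core falls outside the dish (height (world z) of plug below 0.035 m and horizontal distance between plug and dish above 0.035 m).
It fails at once if The forceps, bark dish, jar, rack, tip box, pipette, spatula or vial is moved by more than 20 mm (distance of any of forceps, bark_dish, bottle, tube_rack, tip_box, pipette, spatula, vial from where it was at the start of the episode above 0.02 m).
It also fails if it takes over 72 s, if anything falls off the work surface, if the arm or the gripper's body presses on something with over 40 N, if the wrist force passes 120 N, or if a joint passes its speed limit or range.

## Working session

There is one attempt and no reset: what is moved stays moved. The work goes in short steps, Python scripts to look and compute and a tool call to move; the robot and the scene stay as the last step left them, time stands still between calls to the robot, and variables do not carry over. Pictures are saved under pics/ and viewed, at most 10 in all, crops included, and the job is handed in when it is done.

Besides the shell and the picture viewer there is one more tool, called after "Emit:" as name(argument=value, ...) on one line, values as JSON. step_arm: Moves the arm, as the interface text tells. Its arguments: {"type":"object","properties":{"increments":{"type":"array","items":{"type":"array","items":{"type":"array","items":{"type":"number"}}}}},"required":["increments"]}

```bash
mkdir -p pics
cat > h.py <<'E'
import numpy as np, cv2
from scipy.spatial.transform import Rotation as R
from plant import env, read_camera, models
def att(p):
    a=np.array(p["attitude"],float)
    return a if a.shape==(3,3) else (R.from_rotvec(a).as_matrix() if a.size==3 else R.from_quat(a).as_matrix())
def cloud(p):
    z=p["range_z"]; v,u=np.mgrid[:z.shape[0],:z.shape[1]]
    c=np.dstack([(u-p["cx"])/p["fx"]*z,(v-p["cy"])/p["fy"]*z,z])
    return c@att(p).T+np.array(p["eye"])
def proj(p,X):
    c=(np.array(X)-p["eye"])@att(p); return np.array([c[0]/c[2]*p["fx"]+p["cx"],c[1]/c[2]*p["fy"]+p["cy"]])
def save(n,im): cv2.imwrite("pics/"+n+".png",cv2.cvtColor(im,cv2.COLOR_RGB2BGR))
E
python3 - <<'E'
from h import *
print(env.get_state())
for n in ("scene","side"):
    p=read_camera(n); print(n,p["eye"],p["attitude"],p["fx"]); save(n+"0",p["image"]); np.savez(n+"0",**p)
    for l in ["corer","push_rod","dish","tray","forceps","plug","bark_dish","vial","spatula"]:
        for d in models.boxes_of(p,l)[:4]:
            print(l,round(d["score"],2),np.round(d["location"],3),proj(p,d["location"]).round())
E
```

```text
{'clock': 0.0, 'joint_positions': array([ 1.06044227e+00,  3.00464573e-01,  1.52158753e+00, -3.32473174e-05,
        1.32070096e+00, -6.66330296e-02]), 'qd': array([ 0.0005038 ,  0.00121793,  0.00121977,  0.00053153, -0.00078784,
       -0.00188591]), 'joint_torque': array([-2.88291718e-03, -5.31793964e+01, -3.52755189e+01,  7.08155846e-02,
        2.42373697e-02, -9.37335653e-05]), 'tool_pos': array([0.23601313, 0.49649229, 0.20488718]), 'ee_rot': array([-6.91212887e-01, -3.06430184e+00,  1.76166950e-03]), 'ft_force': array([ 0.51442386, -0.11755249, -0.6370047 ]), 'wrist_torque': array([-0.02940058, -0.00467001,  0.02029925]), 'grip_force': 0.0, 'opening': 0.09420836060604909}
scene [1.04353636 0.57519194 0.83543049] [-0.91636034 -2.51291933  1.02940903] 434.5471808646493
corer 0.57 [0.616 0.017 0.046] [238. 217.]
push_rod 0.71 [0.498 0.317 0.021] [364. 276.]
push_rod 0.64 [0.302 0.357 0.031] [432. 240.]
dish 0.6 [ 0.526 -0.32   0.01 ] [192. 145.]
tray 0.74 [0.572 0.284 0.006] [330. 289.]
forceps 0.74 [0.526 0.242 0.005] [330. 266.]
bark_dish 0.65 [ 0.632 -0.236  0.015] [177. 174.]
spatula 0.46 [0.494 0.096 0.005] [296. 222.]
spatula 0.2 [0.493 0.32  0.021] [367. 276.]
side [0.48630999 0.73160433 0.71218625] [-0.12160585  2.84615536 -1.26098719] 371.7569238821884
corer 0.85 [0.595 0.031 0.031] [234. 203.]
push_rod 0.82 [0.482 0.316 0.018] [271. 306.]
push_rod 0.79 [0.29  0.36  0.025] [368. 331.]
dish 0.49 [ 0.525 -0.323  0.012] [268. 136.]
dish 0.21 [0.596 0.026 0.032] [234. 201.]
forceps 0.61 [ 0.526 -0.324  0.013] [267. 135.]
forceps 0.58 [0.523 0.238 0.007] [254. 276.]
bark_dish 0.98 [ 0.623 -0.236  0.012] [236. 149.]
bark_dish 0.29 [0.566 0.291 0.001] [233. 296.]
vial 0.68 [0.671 0.09  0.027] [201. 218.]
spatula 0.5 [0.491 0.098 0.001] [271. 232.]
```

Run:
```python
import cv2
a=cv2.imread("pics/scene0.png");
cv2.imwrite("pics/s0.png",cv2.resize(a,(800,600),interpolation=cv2.INTER_CUBIC))
a=cv2.imread("pics/side0.png");
cv2.imwrite("pics/d0.png",cv2.resize(a,(800,600),interpolation=cv2.INTER_CUBIC))
```

```text
(no output)
```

View pics/s0.png

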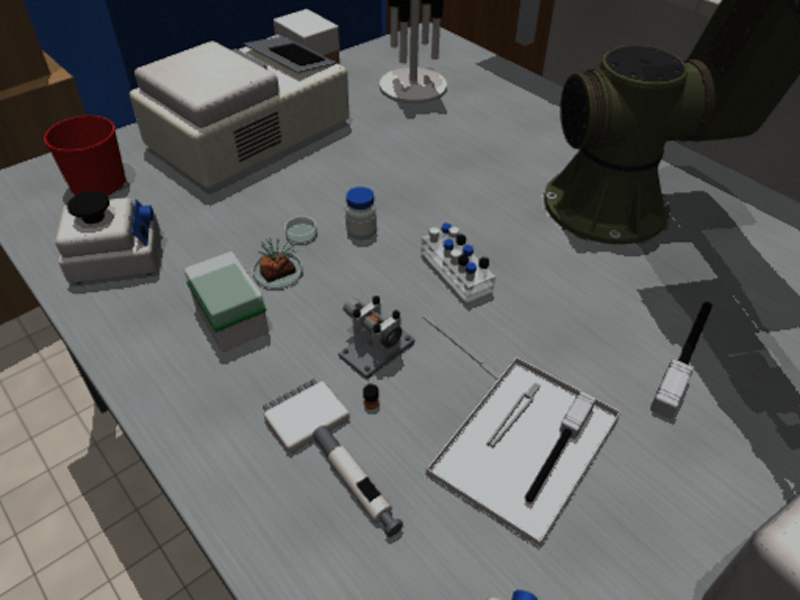

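View pics/d0.png

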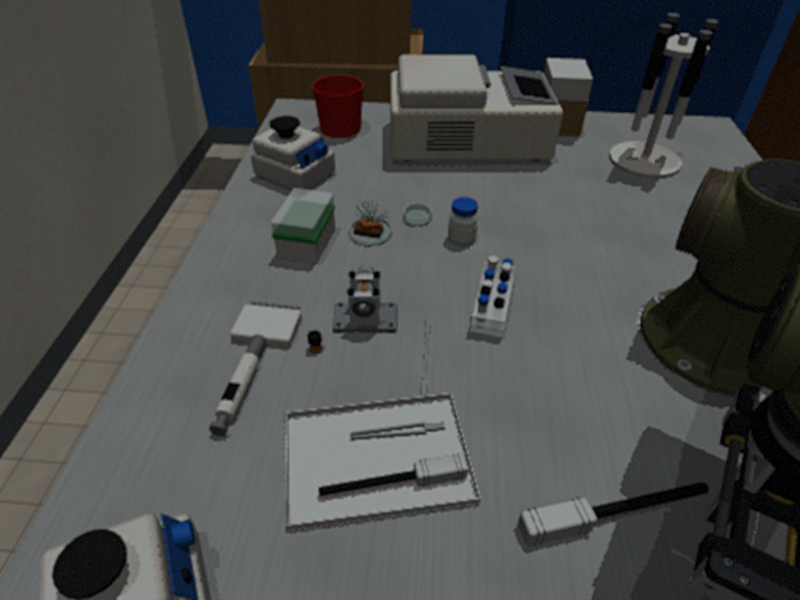

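The scene shows two push rods: one in the white tray at scene px (364,276), and a thicker one lying on the bench at (432,240). The smaller one in the tray fits the description. The small empty dish is at (192,147), next to the bark dish at (177,172), and the corer is at (238,215) with its dark collar facing the tray (+y). Next I'll measure these and enlarge a crop.

Run:
```python
from h import *
C={}
crops=[]
for n in ("scene","side"):
    p=dict(np.load(n+"0.npz",allow_pickle=True)); c=cloud(p); C[n]=(p,c); X,Y,Z=c[...,0],c[...,1],c[...,2]
    ok=p["range_z"]>0
    def rect(m,l):
        P=np.c_[X[m],Y[m]].astype(np.float32)
        if len(P)<5: print(l,len(P));return
        r=cv2.minAreaRect(P); print(n,l,len(P),np.round(r[0],4),np.round(r[1],4),round(r[2],1),"med z",np.median(Z[m]).round(4))
    near=ok&(abs(X-.605)<.09)&(abs(Y-.02)<.09)
    rect(near&(Z>.008)&(Z<.016)&(Y<.08),"plate")
    rect(near&(Z>.08)&(Z<.1),"clamp tops")
    rect(near&(Z>.05)&(Z<.08),"tube h")
    tr=ok&(abs(X-.57)<.17)&(abs(Y-.29)<.15)
    rect(tr&(Z>.010)&(Z<.02)&(X>.43),"tray walls")
    rect(tr&(Z>.022)&(Z<.035)&(X<.5)&(X>.42),"handle")
    I=p["image"].astype(int).sum(2)
    dk=tr&(I<150)&(Z>.008)&(X>.5)&(X<.64)&(abs(Y-.315)<.05); rect(dk,"rod"); 
    rect(ok&(abs(X-.525)<.045)&(abs(Y+.32)<.045)&(Z>.013)&(Z<.026),"dish rim")
    rect(ok&(abs(X-.3)<.15)&(abs(Y-.36)<.08)&(Z>.015)&(Z<.06),"big rod")
p=C["scene"][0]["image"]; q=C["side"][0]["image"]
a=cv2.resize(p[180:330,200:450],(750,450))[:300]; 
A=cv2.resize(p[220:345,270:470],(400,250)); B=cv2.resize(p[180:243,200:300],(400,250)); D=cv2.resize(q[165:227,190:290],(400,250)); E_=cv2.resize(q[245:350,220:390],(400,250))
save("crop1",np.vstack([np.hstack([A,B]),np.hstack([E_,D])]))
```

```text
scene plate 453 [0.6015 0.008 ] [0.112  0.0666] 4.5 med z 0.012
scene clamp tops 157 [0.6021 0.0117] [0.0527 0.0644] 7.6 med z 0.085
scene tube h 508 [ 0.6037 -0.0058] [0.0528 0.1022] 1.6 med z 0.0704
scene tray walls 721 [0.5498 0.2822] [0.2536 0.177 ] 13.5 med z 0.0154
scene handle 297 [0.4625 0.3022] [0.0737 0.0261] 17.0 med z 0.0277
scene rod 246 [0.5602 0.3315] [0.1237 0.0102] 16.3 med z 0.0203
scene dish rim 107 [ 0.5285 -0.3178] [0.0664 0.0566] 54.8 med z 0.0185
scene big rod 814 [0.3032 0.3435] [0.1031 0.2998] 85.0 med z 0.0305
side plate 420 [0.6    0.0071] [0.1078 0.0686] 5.7 med z 0.0115
side clamp tops 117 [0.5989 0.0113] [0.0509 0.0635] 2.0 med z 0.0848
side tube h 390 [ 0.6006 -0.0064] [0.0494 0.1027] 4.8 med z 0.0717
side tray walls 957 [0.5484 0.2826] [0.2502 0.1782] 13.4 med z 0.015
side handle 396 [0.4629 0.303 ] [0.0764 0.0269] 15.7 med z 0.0272
side rod 330 [0.5529 0.3502] [0.1216 0.0513] 16.3 med z 0.019
side dish rim 80 [ 0.5268 -0.3152] [0.0578 0.0621] 22.8 med z 0.0178
side big rod 1575 [0.3039 0.3445] [0.1023 0.3014] 84.8 med z 0.0283
```

View pics/crop1.png

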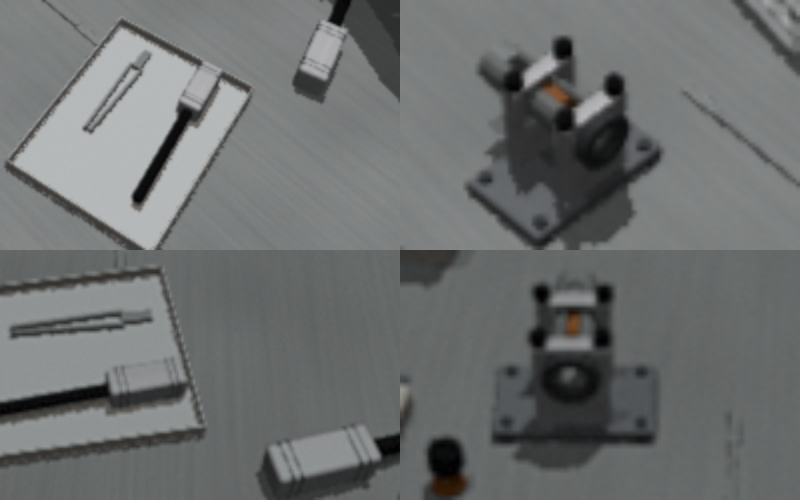

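```bash
cat >> h.py <<'E'
def yawy(rv): y=R.from_rotvec(rv).as_matrix()[:,1]; return np.degrees(np.arctan2(y[1],y[0]))
def plan(start,yaw0,goal,yaw1,n,op):
    """n rows from start to goal (world), tool y yaw yaw0->yaw1 deg"""
    p=np.array(start,float); y=yaw0; out=[]
    for k in range(n):
        t=np.radians(y); Y=np.array([np.cos(t),np.sin(t),0]); Xt=np.array([-np.sin(t),np.cos(t),0])
        d=(np.array(goal)-p)/(n-k); tn=round(-np.radians(yaw1-y)/(n-k),3)
        r=[round(d@Xt,3),round(d@Y,3),round(-d[2],3)]
        p=p+r[0]*Xt+r[1]*Y-np.array([0,0,r[2]]); y-=np.degrees(tn); out.append([op]+[float(v) for v in r]+[float(tn)])
    print(str(out).replace(" ","")); print("end",p.round(4),round(y,2)); return p,y
E
python3 - <<'E'
from h import *
s=env.get_state(); M=R.from_rotvec(s["ee_rot"]).as_matrix(); print(M.round(3))
for n in("scene","side"):
    p=read_camera(n)
    for l in ["bottle","tip_box","tube_rack","bark_dish"]:
        for d in models.boxes_of(p,l)[:1]: print(l,round(d["score"],2),np.round(d["location"],3))
plan(s["tool_pos"],yawy(s["ee_rot"]),(.5275,-.3165,.15),5,20,.094)
E
```

```text
[[-0.903  0.429 -0.   ]
 [ 0.429  0.903 -0.   ]
 [ 0.    -0.    -1.   ]]
bottle 0.59 [ 0.445 -0.238  0.059]
tip_box 0.75 [ 0.755 -0.163  0.091]
tube_rack 0.66 [ 0.397 -0.025  0.048]
bark_dish 0.87 [ 0.63  -0.238  0.017]
bottle 0.98 [ 0.432 -0.226  0.052]
tip_box 0.88 [ 0.736 -0.158  0.07 ]
tube_rack 0.94 [0.378 0.    0.05 ]
bark_dish 0.75 [ 0.621 -0.236  0.011]
[[0.094,-0.031,-0.03,0.003,0.052],[0.094,-0.032,-0.029,0.003,0.052],[0.094,-0.034,-0.027,0.003,0.052],[0.094,-0.035,-0.025,0.003,0.052],[0.094,-0.036,-0.024,0.003,0.052],[0.094,-0.037,-0.022,0.003,0.052],[0.094,-0.038,-0.02,0.003,0.052],[0.094,-0.04,-0.018,0.003,0.052],[0.094,-0.04,-0.015,0.003,0.052],[0.094,-0.041,-0.013,0.003,0.052],[0.094,-0.042,-0.011,0.003,0.052],[0.094,-0.042,-0.009,0.002,0.052],[0.094,-0.043,-0.007,0.003,0.052],[0.094,-0.043,-0.005,0.002,0.052],[0.094,-0.043,-0.002,0.003,0.052],[0.094,-0.043,-0.0,0.002,0.052],[0.094,-0.043,0.002,0.003,0.052],[0.094,-0.043,0.004,0.002,0.052],[0.094,-0.043,0.007,0.003,0.052],[0.094,-0.042,0.009,0.002,0.052]]
end [ 0.5277 -0.3162  0.1504] 4.99
```

Emit:
step_arm(increments=[[[0.094,-0.031,-0.03,0.003,0.052],[0.094,-0.032,-0.029,0.003,0.052],[0.094,-0.034,-0.027,0.003,0.052],[0.094,-0.035,-0.025,0.003,0.052],[0.094,-0.036,-0.024,0.003,0.052],[0.094,-0.037,-0.022,0.003,0.052],[0.094,-0.038,-0.02,0.003,0.052],[0.094,-0.04,-0.018,0.003,0.052],[0.094,-0.04,-0.015,0.003,0.052],[0.094,-0.041,-0.013,0.003,0.052]]])

```text
clock: 2.5
tool_pos: [0.3818, 0.0887, 0.1756]
ee_rot: [1.459, 2.782, 0.001]
ft_force: [1.3, 0.8, 0.4]
opening: 0.0939
grip_force: 0.0
```

Emit:
step_arm(increments=[[[0.094,-0.042,-0.011,0.003,0.052],[0.094,-0.042,-0.009,0.002,0.052],[0.094,-0.043,-0.007,0.003,0.052],[0.094,-0.043,-0.005,0.002,0.052],[0.094,-0.043,-0.002,0.003,0.052],[0.094,-0.043,0,0.002,0.052],[0.094,-0.043,0.002,0.003,0.052],[0.094,-0.043,0.004,0.002,0.052],[0.094,-0.043,0.007,0.003,0.052],[0.094,-0.042,0.009,0.002,0.052]]])

```text
clock: 3.5
tool_pos: [0.5279, -0.318, 0.1502]
ee_rot: [-2.125, -2.313, -0.0]
ft_force: [0.4, 0.3, 0.3]
opening: 0.0941
grip_force: 0.0
```

Run:
```python
from h import *
s=env.get_state(); print(s["clock"],s["tool_pos"],yawy(s["ee_rot"]),s["qd"].round(2))
p=read_camera("wrist"); save("w1",p["image"]); print(p["eye"],proj(p,s["tool_pos"]))
for d in models.boxes_of(p,"dish"): print(d["score"],d["location"],proj(p,d["location"]))
c=cloud(p);X,Y,Z=c[...,0],c[...,1],c[...,2]
m=(p["range_z"]>0)&(abs(X-.5275)<.045)&(abs(Y+.3165)<.045)&(Z>.008)&(Z<.026)
print(m.sum(),cv2.minEnclosingCircle(np.c_[X[m],Y[m]].astype(np.float32)),cv2.minAreaRect(np.c_[X[m],Y[m]].astype(np.float32)))
```

```text
3.5 [ 0.52794191 -0.31800816  0.15015187] 4.8488316798554605 [-0.42  0.73 -1.02  0.    0.28  0.09]
[ 0.52002396 -0.23658123  0.32915605] [255.48550467 228.3810528 ]
0.86 [0.529, -0.32, 0.0021] [255.61221503 177.04221624]
602 ((0.5286799669265747, -0.31514376401901245), 0.030200809240341187) ((0.5286170840263367, -0.3151015043258667), (0.05923253297805786, 0.05910661816596985), 78.17546844482422)
```

View pics/w1.png

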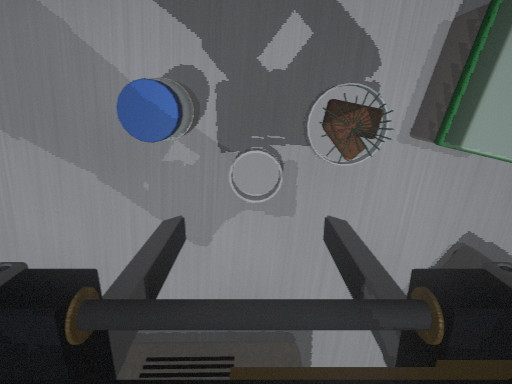

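The wrist view shows the empty dish between the jar (150,110) and the bark dish (347,123), at px (256,177). The circle fit gives radius 30.2 mm at (0.5286, -0.3151).

Emit:
step_arm(increments=[[[0.094,0.001,0.001,0.03,0],[0.094,0,0,0.035,0],[0.094,0,0,0.035,0],[0.094,0,0,0.025,0],[0.094,0,0,0.015,0],[0.094,0,0,0.005,0],[0.094,0,0,0,0],[0.04,0,0,0,0],[0.04,0,0,0,0],[0.04,0,0,0,0]]])

```text
clock: 4.6
tool_pos: [0.5289, -0.3153, 0.0063]
ee_rot: [2.122, 2.315, 0.0]
ft_force: [0.1, -0.6, -0.2]
opening: 0.073
grip_force: 0.0
```

Run:
```python
from h import *
s=env.get_state(); print(s["clock"],s["tool_pos"],yawy(s["ee_rot"]),s["opening"],s["grip_force"],s["ft_force"])
psi=4.9;t=np.radians(psi)
x=np.array([np.cos(t),np.sin(t),0]);y=np.array([-np.sin(t),np.cos(t),0]); O=np.array([.6012,0,0])
print("exit",O-.055*y,"targets",O-.105*y,O-.076*y)
```

```text
4.6 [ 0.52893073 -0.31534232  0.00634841] 4.985651716974589 0.07299644032655653 0.0 [ 0.08064038 -0.64680925 -0.18418831]
exit [ 0.60589793 -0.05479899  0.        ] targets [ 0.61016878 -0.10461626  0.        ] [ 0.60769169 -0.07572224  0.        ]
```

Emit:
step_arm(increments=[[[0.04,0,0,0,0],[0.04,0,0,0,0],[0.04,0,0,0,0],[0.04,0,0,0,0],[0.04,0,0,-0.015,0],[0.04,0,0,-0.03,0],[0.04,0,0,-0.035,0],[0.04,0,0,-0.035,0],[0.04,0,0,-0.025,0],[0.04,0,0,0,0]]])

```text
clock: 5.6
tool_pos: [0.5298, -0.3159, 0.1502]
ee_rot: [2.118, 2.311, 0.001]
ft_force: [0.8, 0.0, -0.4]
opening: 0.0599
grip_force: 30.0
```

Emit:
step_arm(increments=[[[0.04,0.023,0.009,0,0],[0.04,0.03,0.015,0,0],[0.04,0.035,0.018,0,0],[0.04,0.035,0.018,0,0],[0.04,0.035,0.018,0,0],[0.04,0.03,0.015,0,0],[0.04,0.015,0.006,0,0],[0.04,0,0,0,0],[0.04,0,0,0.02,0],[0.04,0,0,0.02,0]]])

```text
clock: 6.6
tool_pos: [0.6092, -0.1056, 0.105]
ee_rot: [2.123, 2.315, 0.0]
ft_force: [1.1, -0.1, -1.3]
opening: 0.0598
grip_force: 30.0
```

Run:
```python
from h import *
s=env.get_state(); print(s["clock"],s["tool_pos"],yawy(s["ee_rot"]),s["opening"],s["grip_force"],s["ft_force"])
p=read_camera("wrist"); save("w2",p["image"])
c=cloud(p);X,Y,Z=c[...,0],c[...,1],c[...,2]
ok=(p["range_z"]>0)
for lo,hi in((.008,.016),(.05,.078),(.08,.095)):
    m=ok&(abs(X-.605)<.07)&(Y>-.075)&(Y<.07)&(Z>lo)&(Z<hi)
    if m.sum()>5:print(lo,m.sum(),cv2.minAreaRect(np.c_[X[m],Y[m]].astype(np.float32)))
m=ok&(abs(X-.605)<.02)&(Y>-.065)&(Y<-.025)&(Z>.055)&(Z<.08)
print("tube end",m.sum(), X[m].mean() if m.any() else 0, Y[m].min() if m.any() else 0, Z[m].max() if m.any() else 0)
```

```text
6.6 [ 0.60921767 -0.10558225  0.10498703] 4.9362470737925515 0.05975801517148377 29.99960672808811 [ 1.09267445 -0.12648424 -1.29483891]
0.008 5265 ((0.6007311344146729, 0.006371576339006424), (0.11017443984746933, 0.06521865725517273), 4.9430341720581055)
0.05 4141 ((0.601822555065155, -0.007015615701675415), (0.04932307079434395, 0.09925604611635208), 5.1202545166015625)
0.08 1975 ((0.6006430387496948, 0.007610546424984932), (0.052489422261714935, 0.05782010406255722), 5.177733421325684)
tube end 1476 0.6043051267540501 -0.057544486508599745 0.07626837207610074
```

View pics/w2.png

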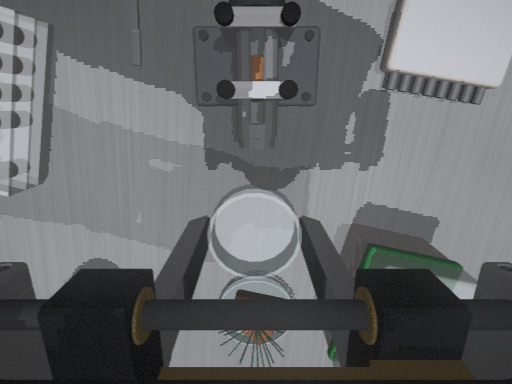

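The view shows the dish held at px (255,232), with the tube end straight ahead at (258,145). The plate fit gives yaw 5.0° and corer origin (0.6014, -0.0013).

Emit:
step_arm(increments=[[[0.04,0,0.001,0.03,0],[0.04,0,0,0.03,0],[0.04,0,0,0.02,0],[0.04,0,0,0.01,0],[0.04,0.01,0,0,0],[0.04,0.012,0,0,0],[0.04,0.007,0,0.004,0],[0.04,0,0,0.004,0],[0.04,0,0,0.001,0],[0.04,0,0,0,0]]])

```text
clock: 7.65
tool_pos: [0.6081, -0.0754, 0.0064]
ee_rot: [-2.123, -2.316, 0.0]
ft_force: [-0.8, 0.7, -0.2]
opening: 0.0599
grip_force: 30.0
```

Emit:
step_arm(increments=[[[0.094,0,0,0,0],[0.094,0,0,0,0],[0.094,0,0,0,0],[0.094,0,0,0,0],[0.094,0,0,0,0],[0.094,-0.02,0,0,0],[0.094,0,0,-0.02,0],[0.094,0,0,-0.04,0],[0.094,0,0,-0.05,0],[0.094,0,0,-0.05,0]]])

```text
clock: 8.65
tool_pos: [0.6094, -0.0952, 0.1681]
ee_rot: [-2.122, -2.315, 0.001]
ft_force: [0.8, -0.7, 0.1]
opening: 0.094
grip_force: 0.0
```

Run:
```python
from h import *
s=env.get_state()
p=read_camera("wrist"); c=cloud(p);X,Y,Z=c[...,0],c[...,1],c[...,2]
m=(p["range_z"]>0)&(abs(X-.608)<.05)&(Y>-.125)&(Y<-.03)&(Z>.004)&(Z<.026)
print(m.sum(),cv2.minEnclosingCircle(np.c_[X[m],Y[m]].astype(np.float32)))
plan(s["tool_pos"],yawy(s["ee_rot"]),(.475,.306,.15),106.3,18,.06)
```

```text
465 ((0.6075738072395325, -0.07542853057384491), 0.029999714344739914)
[[0.06,0.023,-0.006,0.001,-0.098],[0.06,0.023,-0.003,0.001,-0.098],[0.06,0.023,-0.001,0.001,-0.098],[0.06,0.024,0.001,0.001,-0.098],[0.06,0.023,0.004,0.001,-0.098],[0.06,0.023,0.006,0.001,-0.098],[0.06,0.022,0.008,0.001,-0.098],[0.06,0.021,0.01,0.001,-0.098],[0.06,0.02,0.012,0.001,-0.098],[0.06,0.019,0.014,0.001,-0.098],[0.06,0.017,0.016,0.001,-0.099],[0.06,0.016,0.018,0.001,-0.098],[0.06,0.014,0.019,0.001,-0.099],[0.06,0.012,0.02,0.001,-0.098],[0.06,0.01,0.021,0.001,-0.099],[0.06,0.007,0.022,0.001,-0.098],[0.06,0.005,0.023,0.001,-0.099],[0.06,0.003,0.024,0.001,-0.098]]
end [0.4752 0.3061 0.1501] 106.28
```

Emit:
step_arm(increments=[[[0.054,0.023,-0.006,0.001,-0.098],[0.054,0.023,-0.003,0.001,-0.098],[0.054,0.023,-0.001,0.001,-0.098],[0.054,0.024,0.001,0.001,-0.098],[0.054,0.023,0.004,0.001,-0.098],[0.054,0.023,0.006,0.001,-0.098],[0.054,0.022,0.008,0.001,-0.098],[0.054,0.021,0.01,0.001,-0.098],[0.054,0.02,0.012,0.001,-0.098],[0.054,0.019,0.014,0.001,-0.098]]])

```text
clock: 9.7
tool_pos: [0.534, 0.1279, 0.1563]
ee_rot: [0.777, 3.044, 0.0]
ft_force: [0.0, 0.2, 0.3]
opening: 0.054
grip_force: 0.0
```

Emit:
step_arm(increments=[[[0.054,0.017,0.016,0.001,-0.099],[0.054,0.016,0.018,0.001,-0.098],[0.054,0.014,0.019,0.001,-0.099],[0.054,0.012,0.02,0.001,-0.098],[0.054,0.01,0.021,0.001,-0.099],[0.054,0.007,0.022,0.001,-0.098],[0.054,0.005,0.023,0.001,-0.099],[0.054,0.003,0.024,0.001,-0.098],[0.054,0,0,0,0],[0.054,0,0,0,0]]])

```text
clock: 10.7
tool_pos: [0.4755, 0.3059, 0.1482]
ee_rot: [0.443, -3.11, 0.0]
ft_force: [0.2, 0.1, 0.2]
opening: 0.0541
grip_force: 0.0
```

Run:
```python
from h import *
s=env.get_state(); print(s["clock"],s["tool_pos"],yawy(s["ee_rot"]),s["opening"])
p=read_camera("wrist"); save("w3",p["image"]); c=cloud(p);X,Y,Z=c[...,0],c[...,1],c[...,2]
ok=(p["range_z"]>0)
m=ok&(abs(X-.465)<.06)&(abs(Y-.304)<.04)&(Z>.02)&(Z<.035)
print(m.sum(),Z[m].mean(),cv2.minAreaRect(np.c_[X[m],Y[m]].astype(np.float32)))
m=ok&(X>.505)&(X<.66)&(abs(Y-.33)<.05)&(Z>.0155)&(Z<.03)&(p["image"].sum(2)<200)
print(m.sum(),Z[m].max(),cv2.minAreaRect(np.c_[X[m],Y[m]].astype(np.float32)))
```

```text
10.7 [0.47552077 0.30592059 0.14823086] 106.22071451753636 0.05409131169962906
1649 0.027058498281116762 ((0.47570592164993286, 0.30679091811180115), (0.10211148858070374, 0.025761796161532402), 15.582117080688477)
749 0.022230517491411805 ((0.5608320832252502, 0.3310268819332123), (0.11807630956172943, 0.010408347472548485), 15.970145225524902)
```

View pics/w3.png

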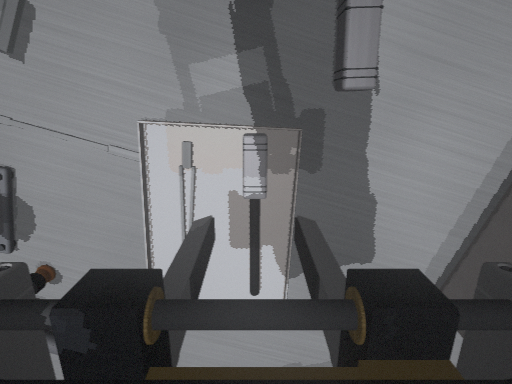

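The wrist view shows the slim rod in the tray at px (255,165), the forceps to its left, and the thicker look-alike outside the tray at (358,45). The handle is 26 mm wide, which confirms it as the smaller one. Its axis lies within 0.5 mm of the gripper centre.

Emit:
step_arm(increments=[[[0.054,0,0.001,0.035,0.003],[0.054,0,0,0.04,0],[0.054,0,0,0.035,0],[0.054,0,0,0.02,0],[0.054,0,0,0.01,0],[0.054,0,0,0.003,0],[0.054,0,0,0,0],[0.015,0,0,0,0],[0.015,0,0,0,0],[0.015,0,0,0,0]]])

```text
clock: 11.75
tool_pos: [0.4756, 0.3072, 0.0061]
ee_rot: [-0.44, 3.11, 0.001]
ft_force: [-0.8, 0.3, -0.1]
opening: 0.0332
grip_force: 0.0
```

Emit:
step_arm(increments=[[[0.015,0,0,0,0],[0.015,0,0,0,0],[0.015,0,0,0,0],[0.015,0,0,0,0],[0.015,0,0,-0.02,0],[0.015,0,0,-0.03,0],[0.015,0,0,-0.04,0],[0.015,0,0,-0.04,0],[0.015,0,0,-0.02,0],[0.015,0,0,0,0]]])

```text
clock: 12.75
tool_pos: [0.4762, 0.3076, 0.158]
ee_rot: [-0.44, 3.106, 0.003]
ft_force: [0.0, 0.5, -2.0]
opening: 0.0259
grip_force: 30.0
```

Run:
```python
from h import *
s=env.get_state(); print(s["clock"],s["tool_pos"],yawy(s["ee_rot"]),s["opening"],s["grip_force"],s["wrist_torque"])
T=s["tool_pos"]; y0=np.radians(yawy(s["ee_rot"])); 
for n in("scene","side"):
    p=read_camera(n); c=cloud(p)-T
    # rod frame: a along tip dir, b lateral(tool y), z
    a=np.array([np.sin(y0),-np.cos(y0),0]); b=np.array([np.cos(y0),np.sin(y0),0])
    A,B,Zz=c@a,c@b,c[...,2]
    m=(p["range_z"]>0)&(A>.0)&(A<.2)&(abs(B)<.03)&(abs(Zz-.01)<.03)
    print(n,m.sum())
    for lo in np.arange(.02,.16,.02):
        k=m&(A>lo)&(A<lo+.02)
        if k.sum()>3: print(round(lo,2),k.sum(),"B",B[k].mean().round(4),B[k].min().round(4),B[k].max().round(4),"ztop",np.percentile(Zz[k],95).round(4))
    print("tip",A[m].max(), np.percentile(A[m],99.5))
```

```text
12.75 [0.47616334 0.30755961 0.15799582] 106.11362837629841 0.02585540417410208 29.994438886642456 [ 0.06388979 -0.01903531  0.01672003]
scene 696
0.02 61 B 0.0001 -0.011 0.0103 ztop 0.0189
0.04 48 B 0.0006 -0.0055 0.0056 ztop 0.0161
0.06 53 B 0.0006 -0.0059 0.006 ztop 0.0167
0.08 53 B 0.0004 -0.0057 0.0058 ztop 0.0166
0.1 56 B 0.0006 -0.0058 0.0061 ztop 0.0168
0.12 58 B 0.0008 -0.0054 0.006 ztop 0.0167
0.14 43 B 0.0004 -0.0055 0.0056 ztop 0.0165
tip 0.15044595333689567 0.14977543517757655
side 597
0.02 72 B 0.0021 -0.0053 0.0066 ztop 0.013
0.04 73 B 0.0021 -0.0051 0.006 ztop 0.0131
0.06 76 B 0.0021 -0.0048 0.0067 ztop 0.0131
0.08 77 B 0.0022 -0.0051 0.0068 ztop 0.0132
0.1 76 B 0.0021 -0.0058 0.0063 ztop 0.0134
0.12 76 B 0.0022 -0.0059 0.0061 ztop 0.0133
0.14 28 B 0.0022 -0.0035 0.0065 ztop 0.0125
tip 0.14706424130696133 0.14634790547506915
```

Run:
```python
from h import *
s=env.get_state()
p,y=plan(s["tool_pos"],yawy(s["ee_rot"]),(.5818,.2228,.150),5.0,14,.015)
plan(p,y,(.5818,.2228,.051),5.0,4,.015)
```

```text
[[0.015,-0.006,-0.008,0.0,0.126],[0.015,-0.007,-0.007,0.0,0.126],[0.015,-0.007,-0.006,0.0,0.126],[0.015,-0.008,-0.005,0.0,0.126],[0.015,-0.009,-0.004,0.0,0.126],[0.015,-0.009,-0.003,0.0,0.126],[0.015,-0.01,-0.002,0.001,0.126],[0.015,-0.01,-0.001,0.0,0.126],[0.015,-0.01,0.001,0.001,0.126],[0.015,-0.009,0.002,0.0,0.126],[0.015,-0.009,0.003,0.001,0.126],[0.015,-0.009,0.004,0.0,0.126],[0.015,-0.008,0.005,0.001,0.126],[0.015,-0.008,0.006,0.0,0.127]]
end [0.5821 0.223  0.1502] 4.98
[[0.015,-0.0,-0.0,0.025,-0.0],[0.015,-0.0,-0.0,0.025,-0.0],[0.015,-0.0,-0.0,0.025,-0.0],[0.015,-0.0,-0.0,0.024,-0.0]]
end [0.5821 0.223  0.0512] 4.98
```

Emit:
step_arm(increments=[[[0.015,-0.006,-0.008,0,0.126],[0.015,-0.007,-0.007,0,0.126],[0.015,-0.007,-0.006,0,0.126],[0.015,-0.008,-0.005,0,0.126],[0.015,-0.009,-0.004,0,0.126],[0.015,-0.009,-0.003,0,0.126],[0.015,-0.01,-0.002,0.001,0.126],[0.015,-0.01,-0.001,0,0.126],[0.015,-0.01,0.001,0.001,0.126],[0.015,-0.009,0.002,0,0.126]]])

```text
clock: 13.85
tool_pos: [0.552, 0.247, 0.1507]
ee_rot: [-1.483, -2.767, 0.005]
ft_force: [0.7, 0.8, -2.2]
opening: 0.0255
grip_force: 30.0
```

Emit:
step_arm(increments=[[[0.015,-0.009,0.003,0.001,0.126],[0.015,-0.009,0.004,0,0.126],[0.015,-0.008,0.005,0.001,0.126],[0.015,-0.008,0.006,0,0.127],[0.015,0,0,0.025,0],[0.015,0,0,0.03,0],[0.015,0,0,0.03,0],[0.015,0,0,0.015,0],[0.015,0,0,0,0],[0.015,0,0,0,0]]])

```text
clock: 14.85
tool_pos: [0.5827, 0.2233, 0.0518]
ee_rot: [-2.123, -2.316, -0.0]
ft_force: [0.2, -0.3, -1.0]
opening: 0.0261
grip_force: 30.0
```

```bash
cat > chk.py <<'E'
from h import *
s=env.get_state(); T=s["tool_pos"]; yd=yawy(s["ee_rot"]); print(s["clock"],T,yd,s["opening"],s["ft_force"])
O=np.array([.6014,-.0013,0]); t=np.radians(5); ex=np.array([np.cos(t),np.sin(t),0]); ey=np.array([-np.sin(t),np.cos(t),0])
print("TCP corer",(T-O)@ex,(T-O)@ey)
for n in("scene","side"):
    p=read_camera(n); c=cloud(p)-O; A,B,Z=c@ey,c@ex,c[...,2]; I=p["image"].astype(int); ok=p["range_z"]>0
    m=ok&(A>.055)&(A<.2)&(abs(B)<.03)&(abs(Z-.06)<.025)
    for lo in (.06,.08,.1,.12,.14,.16):
        k=m&(A>lo)&(A<lo+.02)
        if k.sum()>3: print(n,lo,k.sum(),"x mid",((B[k].min()+B[k].max())/2).round(4),(B[k].max()-B[k].min()).round(4),"ztop",np.percentile(Z[k],95).round(4))
    if m.any(): print("tip y",np.percentile(A[m],.5).round(4))
    k=ok&(A>.036)&(A<.047)&(abs(B)<.03)&(Z>.03)&(Z<.085); k2=k&(abs(B)<.022)
    print("collar x",np.percentile(B[k2],[2,98]).round(4),"ztop",np.percentile(Z[k2],98).round(4))
    k=ok&(A>-.055)&(A<-.04)&(abs(B)<.03)&(Z>.05)&(Z<.085)
    if k.sum()>3:print("end x",B[k].min().round(4),B[k].max().round(4),"ztop",np.percentile(Z[k],98).round(4),k.sum())
E
python3 chk.py
python3 - <<'E'
from h import *
p=read_camera("side"); q=read_camera("scene")
save("ins",np.hstack([cv2.resize(p["image"][150:270,180:300],(400,400)),cv2.resize(q["image"][170:290,200:320],(400,400))]))
E
```

```text
14.85 [0.5827341  0.22327379 0.05176913] 4.988501905685137 0.026101815156907536 [ 0.19927982 -0.27600395 -1.04420502]
TCP corer 0.0009780260471743503 0.22534606010011085
scene 0.06 8 x mid 0.0028 0.0092 ztop 0.0676
scene 0.08 40 x mid 0.0017 0.0126 ztop 0.0675
scene 0.1 39 x mid 0.0028 0.0106 ztop 0.0671
scene 0.12 9 x mid 0.0017 0.0116 ztop 0.0687
tip y 0.0765
collar x [-0.0165  0.0203] ztop 0.0804
end x -0.0129 0.0165 ztop 0.0775 64
side 0.14 20 x mid 0.0004 0.01 ztop 0.0683
side 0.16 20 x mid -0.0008 0.0094 ztop 0.0683
tip y 0.1419Traceback (most recent call last):
  File "chk.py", line 13, in <module>
    print("collar x",np.percentile(B[k2],[2,98]).round(4),"ztop",np.percentile(Z[k2],98).round(4))
                     ~~~~~~~~~~~~~^^^^^^^^^^^^^^
    return _quantile_unchecked(
        a, q, axis, out, overwrite_input, method, keepdims, weights)
    return _ureduce(a,
                    func=_quantile_ureduce_func,
    ...<5 lines>...
                    overwrite_input=overwrite_input,
                    method=method)
    r = func(a, **kwargs)
    result = _quantile(arr,
                       quantiles=q,
    ...<2 lines>...
                       out=out,
                       weights=wgt)
    slices_having_nans = np.isnan(arr[-1, ...])
                                  ~~~^^^^^^^^^
IndexError: index -1 is out of bounds for axis 0 with size 0
```

View pics/ins.png

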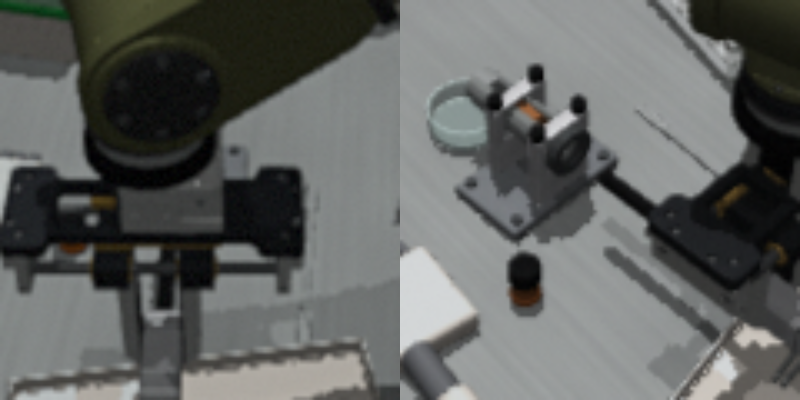

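The dish stands under the tube end at scene crop px (460,115). The rod at (630,190) is lined up with the collar at (572,150): same-camera offset under 0.5 mm in x, and about level in z. Inserting now.

Emit:
step_arm(increments=[[[0.015,-0.008,-0.001,0,0],[0.015,-0.01,0,0,0],[0.015,-0.01,0,0,0],[0.015,-0.006,0,0,0],[0.015,-0.005,0,0,0],[0.015,-0.005,0,0,0],[0.015,-0.005,0,0,0],[0.015,-0.005,0,0,0],[0.015,-0.005,0,0,0],[0.015,-0.005,0,0,0]]])

```text
clock: 16.05
tool_pos: [0.5871, 0.159, 0.0514]
ee_rot: [-2.123, -2.316, 0.0]
ft_force: [-0.2, 0.3, -1.4]
opening: 0.0259
grip_force: 30.0
```

```bash
cat > st.py <<'E'
from h import *
s=env.get_state(); T=s["tool_pos"]
O=np.array([.6014,-.0013,0]); t=np.radians(5); ex=np.array([np.cos(t),np.sin(t),0]); ey=np.array([-np.sin(t),np.cos(t),0])
print(s["clock"],"corer x,y",((T-O)@ex).round(4),((T-O)@ey).round(4),"tip y",((T-O)@ey-.15).round(4),T[2],"F",(s["ft_force"]@ex).round(2),(s["ft_force"]@ey).round(2),s["ft_force"][2].round(2),s["opening"])
p=read_camera("scene"); c=cloud(p)-O; A,B,Z=c@ey,c@ex,c[...,2]; h=cv2.cvtColor(p["image"],cv2.COLOR_RGB2HSV)
m=(p["range_z"]>0)&(h[...,0]<20)&(h[...,1]>100)&(h[...,2]>50)&(abs(B)<.04)&(A>-.13)&(A<.06)
if m.any(): print("core px",m.sum(),"A",A[m].min().round(4),A[m].max().round(4),"B",B[m].mean().round(4),"Z",Z[m].min().round(3),Z[m].max().round(3))
E
python3 st.py
```

```text
16.05 corer x,y -0.0002 0.1609 tip y 0.0109 0.05140942746934672 F -0.13 0.31 -1.35 0.025873959479642217
core px 21 A -0.0107 0.0094 B -0.001 Z 0.067 0.072
```

Emit:
step_arm(increments=[[[0.015,-0.004,0,0,0],[0.015,-0.004,0,0,0],[0.015,-0.004,0,0,0],[0.015,-0.004,0,0,0],[0.015,-0.004,0,0,0],[0.015,-0.004,0,0,0],[0.015,-0.004,0,0,0],[0.015,-0.004,0,0,0],[0.015,-0.003,0,0,0],[0.015,-0.003,0,0,0]]])

```text
clock: 17.1
tool_pos: [0.5905, 0.1212, 0.0515]
ee_rot: [-2.123, -2.316, 0.0]
ft_force: [-0.2, 3.3, -0.7]
opening: 0.026
grip_force: 30.0
```

```bash
python3 st.py
```

```text
17.1 corer x,y -0.0002 0.123 tip y -0.027 0.051452791701624194 F 0.11 3.27 -0.66 0.026001588793117595
core px 9 A -0.0378 -0.0293 B -0.0005 Z 0.068 0.072
```

Pushing at about 3 N and the core is moving. Continuing slowly.

Emit:
step_arm(increments=[[[0.015,-0.002,0,0,0],[0.015,-0.002,0,0,0],[0.015,-0.002,0,0,0],[0.015,-0.002,0,0,0],[0.015,-0.002,0,0,0],[0.015,-0.002,0,0,0],[0.015,-0.002,0,0,0],[0.015,-0.002,0,0,0],[0.015,-0.002,0,0,0],[0.015,-0.002,0,0,0]]])

```text
clock: 18.15
tool_pos: [0.5922, 0.1011, 0.0514]
ee_rot: [2.123, 2.316, -0.0]
ft_force: [0.5, 0.7, -1.9]
opening: 0.0256
grip_force: 30.0
```

```bash
python3 st.py
```

```text
18.15 corer x,y -0.0002 0.1028 tip y -0.0472 0.051413618372154815 F 0.52 0.62 -1.92 0.025637521117115553
core px 33 A -0.0794 -0.0538 B 0.0062 Z 0.057 0.076
```

Emit:
step_arm(increments=[[[0.015,-0.002,0,0,0],[0.015,-0.002,0,0,0],[0.015,-0.002,0,0,0],[0.015,-0.002,0,0,0],[0.015,-0.002,0,0,0],[0.015,-0.002,0,0,0],[0.015,-0.001,0,0,0],[0.015,0,0,0,0],[0.015,0,0,0,0],[0.015,0,0,0,0]]])

```text
clock: 19.2
tool_pos: [0.5933, 0.0887, 0.0514]
ee_rot: [-2.123, -2.316, 0.0]
ft_force: [1.1, -0.4, -3.2]
opening: 0.0257
grip_force: 30.0
```

```bash
python3 st.py
python3 - <<'E'
from h import *
q=read_camera("scene"); save("out",cv2.resize(q["image"][170:270,190:310],(720,600)))
E
```

```text
19.2 corer x,y -0.0002 0.0903 tip y -0.0597 0.05144427945200229 F 1.08 -0.53 -3.22 0.02569764603369394
core px 29 A -0.0752 -0.0442 B 0.0067 Z 0.022 0.056
```

View pics/out.png

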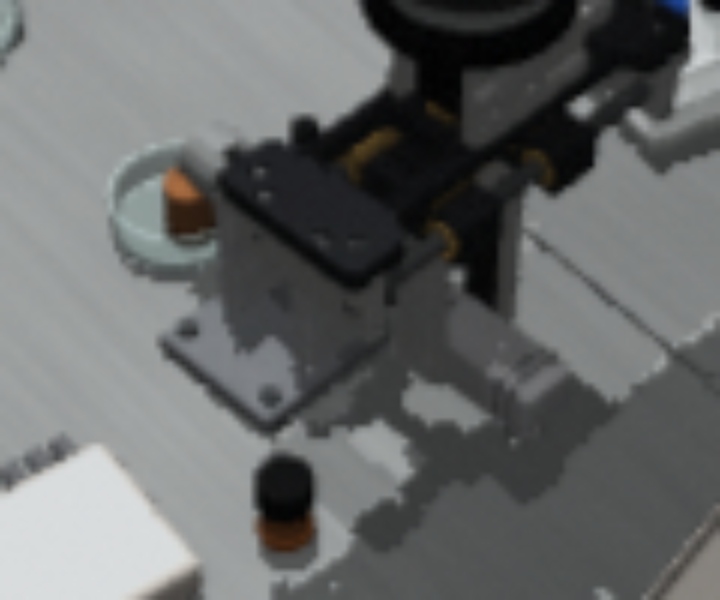

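The core (185,205) is in the dish (165,210), apparently below the tube end. I'll check how it is seated before drawing the rod out.

Run:
```python
from h import *
O=np.array([.6014,-.0013,0]); t=np.radians(5); ex=np.array([np.cos(t),np.sin(t),0]); ey=np.array([-np.sin(t),np.cos(t),0])
for n in("scene","wrist","side"):
    p=read_camera(n); c=cloud(p)-O; A,B,Z=c@ey,c@ex,c[...,2]; h=cv2.cvtColor(p["image"],cv2.COLOR_RGB2HSV)
    m=(p["range_z"]>0)&(h[...,0]<20)&(h[...,1]>90)&(h[...,2]>40)&(abs(B)<.04)&(A>-.13)&(A<-.03)
    print(n); print(np.c_[A[m],B[m],Z[m]].round(3)[:60].tolist())
    for d in models.boxes_of(p,"plug")[:2]: print(d["score"],(np.array(d["location"])-O)@ey,(np.array(d["location"])-O)@ex,d["location"])
print(env.get_state()["ft_force"])
```

```text
scene
[[-0.076, 0.001, 0.032], [-0.073, 0.001, 0.034], [-0.074, 0.003, 0.031], [-0.071, 0.002, 0.032], [-0.07, -0.001, 0.032], [-0.074, 0.006, 0.03], [-0.07, 0.006, 0.033], [-0.066, 0.003, 0.034], [-0.048, 0.015, 0.056], [-0.07, 0.01, 0.031], [-0.067, 0.009, 0.033], [-0.066, 0.006, 0.032], [-0.065, 0.004, 0.032], [-0.063, 0.002, 0.031], [-0.044, 0.015, 0.055], [-0.065, 0.011, 0.033], [-0.063, 0.009, 0.032], [-0.06, 0.008, 0.035], [-0.061, 0.004, 0.031], [-0.058, 0.004, 0.033], [-0.058, -0.0, 0.029], [-0.066, 0.01, 0.028], [-0.061, 0.011, 0.032], [-0.061, 0.008, 0.03], [-0.058, 0.007, 0.032], [-0.055, 0.006, 0.033], [-0.056, 0.002, 0.029], [-0.056, -0.001, 0.027], [-0.064, 0.012, 0.027], [-0.063, 0.009, 0.025], [-0.061, 0.008, 0.027], [-0.057, 0.008, 0.029], [-0.055, 0.006, 0.029], [-0.055, 0.003, 0.027], [-0.055, -0.001, 0.024], [-0.065, 0.011, 0.021], [-0.064, 0.009, 0.021], [-0.059, 0.01, 0.025], [-0.057, 0.009, 0.026], [-0.055, 0.006, 0.026], [-0.056, 0.002, 0.022], [-0.055, 0.0, 0.022], [-0.066, 0.011, 0.017], [-0.062, 0.011, 0.02], [-0.058, 0.011, 0.023], [-0.057, 0.009, 0.022], [-0.057, 0.005, 0.02], [-0.056, 0.003, 0.019], [-0.055, 0.0, 0.018], [-0.064, 0.013, 0.017], [-0.063, 0.01, 0.015], [-0.059, 0.01, 0.018], [-0.059, 0.007, 0.016], [-0.057, 0.005, 0.016], [-0.054, 0.005, 0.018], [-0.059, 0.011, 0.015], [-0.056, 0.01, 0.016], [-0.058, 0.005, 0.011]]
0.62 -0.06366040866748338 0.00938735150556352 [0.6163, -0.0639, 0.0255]
wrist
[]
side
[]
[-0.02297348 -0.15309125 -2.47103173]
```

The core stands upright in the dish about 9 mm from its centre, clear of the tube. Drawing the rod out.

Emit:
step_arm(increments=[[[0.015,0.005,0,0,0],[0.015,0.01,0,0,0],[0.015,0.015,0,0,0],[0.015,0.018,0,0,0],[0.015,0.02,0,0,0],[0.015,0.02,0,0,0],[0.015,0.02,0,0,0],[0.015,0.02,0,0,0],[0.015,0.012,0,0,0],[0.015,0,0,0,0]]])

```text
clock: 20.6
tool_pos: [0.5806, 0.2301, 0.0513]
ee_rot: [-2.12, -2.318, 0.0]
ft_force: [-0.2, 0.3, -2.5]
opening: 0.0252
grip_force: 30.0
```

Emit:
step_arm(increments=[[[0.015,0,0,-0.02,0],[0.015,0,0,-0.03,0],[0.015,0,0,-0.03,0],[0.015,0,0,-0.02,0],[0.015,0,0,0,-0.06],[0.015,0,0,0,-0.12],[0.015,0,0,0,-0.12],[0.015,0,0,0,-0.12],[0.015,0,0,0,-0.12],[0.015,0,0,0,-0.12]]])

```text
clock: 21.6
tool_pos: [0.5812, 0.2275, 0.1514]
ee_rot: [-1.251, -2.882, 0.0]
ft_force: [-0.2, -0.1, -2.0]
opening: 0.0258
grip_force: 30.0
```

Run:
```python
from h import *
s=env.get_state(); print(s["clock"],s["tool_pos"],yawy(s["ee_rot"]))
plan(s["tool_pos"],yawy(s["ee_rot"])+.12*57.3*.3*0,(.4765,.3075,.15),106.1,10,.015)
```

```text
21.6 [0.58116282 0.22747095 0.15138096] 43.05089909745517
[[0.015,0.013,-0.002,0.0,-0.11],[0.015,0.013,-0.001,0.0,-0.11],[0.015,0.013,0.001,0.0,-0.11],[0.015,0.013,0.002,0.0,-0.11],[0.015,0.013,0.004,0.0,-0.11],[0.015,0.012,0.005,0.0,-0.11],[0.015,0.012,0.006,0.0,-0.11],[0.015,0.011,0.007,0.0,-0.11],[0.015,0.01,0.009,0.001,-0.11],[0.015,0.009,0.009,0.0,-0.11]]
end [0.4763 0.307  0.1504] 106.08
```

Emit:
step_arm(increments=[[[0.015,0.013,-0.002,0,-0.11],[0.015,0.013,-0.001,0,-0.11],[0.015,0.013,0.001,0,-0.11],[0.015,0.013,0.002,0,-0.11],[0.015,0.013,0.004,0,-0.11],[0.015,0.012,0.005,0,-0.11],[0.015,0.012,0.006,0,-0.11],[0.015,0.011,0.007,0,-0.11],[0.015,0.01,0.009,0.001,-0.11],[0.015,0.009,0.009,0,-0.1]]])

```text
clock: 22.6
tool_pos: [0.4763, 0.3078, 0.1504]
ee_rot: [0.423, -3.113, 0.0]
ft_force: [0.8, -0.7, -2.3]
opening: 0.0257
grip_force: 30.0
```

Emit:
step_arm(increments=[[[0.015,0,0,0,0],[0.015,0,0,0,0],[0.015,0,0,0.02,0],[0.015,0,0,0.03,0],[0.015,0,0,0.02,0],[0.015,0,0,0,0],[0.015,0,0,0,0],[0.015,0,0,0,0],[0.015,0,0,0,0],[0.015,0,0,0,0]]])

```text
clock: 23.6
tool_pos: [0.477, 0.3082, 0.0813]
ee_rot: [-0.416, 3.113, 0.001]
ft_force: [-0.5, -0.1, -1.4]
opening: 0.0258
grip_force: 30.0
```

Run:
```python
from h import *
s=env.get_state(); T=s["tool_pos"]; print(s["clock"],T,yawy(s["ee_rot"]))
y0=np.radians(yawy(s["ee_rot"])); a=np.array([np.sin(y0),-np.cos(y0),0]); b=np.array([np.cos(y0),np.sin(y0),0])
p=read_camera("scene"); c=cloud(p)-T; A,B,Z=c@a,c@b,c[...,2]
m=(p["range_z"]>0)&(A>.045)&(A<.2)&(abs(B)<.03)&(abs(Z-.01)<.03)
for lo in(.05,.08,.11,.13):
    k=m&(A>lo)&(A<lo+.02); print(lo,B[k].mean().round(4),np.percentile(Z[k],95).round(4))
print("tip",A[m].max())
tt=np.radians(13.45); d=T+.15*a-[.549,.2824,0]; print("tip in tray",d[0]*np.cos(tt)+d[1]*np.sin(tt),-d[0]*np.sin(tt)+d[1]*np.cos(tt))
```

```text
23.6 [0.47698021 0.30815068 0.08126538] 105.2345162784398
0.05 0.0005 0.017
0.08 0.0003 0.0162
0.11 0.0005 0.016
0.13 0.0008 0.0168
tip 0.15146326916824682
tip in tray 0.08587225329097435 0.046467086551820004
```

Rod is still straight and level. Lowering 74.5 mm, to the height where I gripped it.

Emit:
step_arm(increments=[[[0.015,0,0,0.02,0],[0.015,0,0,0.03,0],[0.015,0,0,0.015,0],[0.015,0,0,0.006,0],[0.015,0,0,0.003,0],[0.015,0,0,0.001,0],[0.015,0,0,0,0],[0.015,0,0,0,0],[0.054,0,0,0,0],[0.054,0,0,0,0]]])

```text
clock: 24.65
tool_pos: [0.4769, 0.3082, 0.0059]
ee_rot: [-0.417, 3.113, 0.0]
ft_force: [-0.2, 0.2, -0.1]
opening: 0.0382
grip_force: 0.0
```

Emit:
step_arm(increments=[[[0.054,0,0,0,0],[0.054,0,0,0,0],[0.054,0,0,0,0],[0.054,0,0,-0.01,0],[0.054,0,0,-0.03,0],[0.054,0,0,-0.04,0],[0.054,0,0,-0.05,0],[0.054,0,0,-0.04,0],[0.054,0,0,-0.03,0],[0.054,0,0,0,0]]])

```text
clock: 25.65
tool_pos: [0.4778, 0.3087, 0.2108]
ee_rot: [-0.416, 3.107, 0.004]
ft_force: [0.2, 0.4, -0.1]
opening: 0.0543
grip_force: 0.0
```

Emit:
step_arm(increments=[[[0.054,0,0,0,0],[0.054,0,0,0,0],[0.054,0,0,0,0],[0.054,0,0,0,0],[0.054,0,0,0,0],[0.054,0,0,0,0],[0.054,0,0,0,0],[0.054,0,0,0,0],[0.054,0,0,0,0],[0.054,0,0,0,0]]])

```text
clock: 26.65
tool_pos: [0.4766, 0.308, 0.2055]
ee_rot: [0.417, -3.114, -0.0]
ft_force: [-1.0, 0.0, -0.4]
opening: 0.0538
grip_force: 0.0
```

Run:
```python
from h import *
s=env.get_state(); print(s["clock"],s["tool_pos"],s["opening"],s["ft_force"])
q=read_camera("scene"); c=cloud(q); X,Y,Z=c[...,0],c[...,1],c[...,2]; I=q["image"].astype(int).sum(2)
m=(q["range_z"]>0)&(X>.51)&(X<.66)&(abs(Y-.33)<.05)&(Z>.012)&(Z<.04)&(I<150)
print("rod",cv2.minAreaRect(np.c_[X[m],Y[m]].astype(np.float32)),np.percentile(Z[m],98))
save("end",cv2.resize(q["image"][140:350,170:450],(800,600)))
```

```text
26.65 [0.47661904 0.30803073 0.20545043] 0.05384414951775649 [-1.01447659  0.03021973 -0.39330807]
rod ((0.5658606886863708, 0.3333936631679535), (0.11613801121711731, 0.010676898993551731), 15.719311714172363) 0.023500260733464975
```

View pics/end.png

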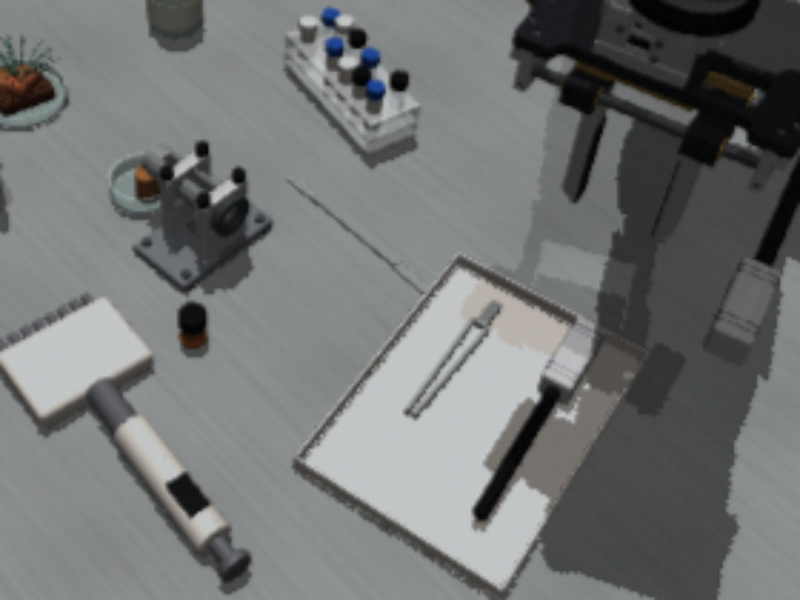

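The rod lies in the tray (570,360 to 480,515), the core is in the dish (145,183), and the other items are where they were. Handing in.

```bash
python3 -c "
from plant import env
print(env.sign_off())"
```

```text
the job is handed in; nothing more can be done
None
```

The core is standing in the dish under the tube's cutting end, the small push rod is back in the tray, and I saw nothing else moved in the last picture; I handed the job in at about 27 s of the 72 s, and no verdict was returned.

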